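Find a blind spacer's hole on the bore gauge and hold it hole-up

ROBOT

A 6-joint arm with a two-finger parallel gripper is mounted at the origin on the work surface. World frame = base frame: x ahead of the robot, y to its left, z up, the work surface at z = 0. Lengths are in mm, angles in rad, forces in N, time in s.
With the tool pointing down it reaches from about 350 to 975 mm from the base axis. Payload 7.1 kg.
Tool frame: the origin (TCP) lies at the very end of the fingers, on their centre line; the grasp point (between the pads) lies 19 mm behind it; z points along the fingers, y is the direction in which the jaws open and shut (so a half turn about z gives the same grasp; the last joint's range is limited). The gripper opens to 88 mm and grips with 3 to 60 N. Pads are 20 mm wide; open, the fingers measure 115 mm over their backs; the gripper's body (75 mm by 178 mm) begins 61 mm behind the grasp point.
Start: joints at [-1.225, 0.423, 1.63, -0, 1.089, -0.019], TCP at [222.993, -583.848, 222.675] pointing down, gripper open.
Joint ranges: [-3, 3], [-0.9, 2.11], [0.09, 2.58], [-1.31, 4.45], [0.11, 2.69], [-2.54, 2.54]. Speed limits (rad/s): [2.39, 2.39, 3.01, 3.14, 3.14, 3.14].

INTERFACE

Orientations are given as a rotation vector (axis times angle).
In Python, from workcell import monitor, vision, order, find_in, regions_of, place_of gives the robot as it stands. The module is installed in compiled form; this text tells all that it offers.
- The arm moves only by the tool carry_out, never from a script. Its argument "targets" is a list of rows, each a list of 3 entries, a list of its own where there are three numbers: the turn, a rotation vector about the world's x, y, z in degrees, then the shift along the world's x, y, z in mm, then the finger opening in mm, from 0 to 87.8. In form: [[[rx, ry, rz], [x, y, z], hand], ...]. A call has 1 to 10 rows; each row is the pose to reach, as a shift and turn from the pose commanded when the call began; what a row does not reach only later rows make up. A row lasts 1/12 s, in which the tool goes at most 41.7 mm and 7.16 degrees, less where a joint would pass 70% of its speed; a pose out of reach is approached as far as the arm can. A call with a gripper value outside its range is refused whole. The fingers move at their own pace and stop on an object; the grip force is fixed at half the most. Time passes only in rows, so rows that repeat a pose let the fingers close. It gives the time, the measured TCP pose, the force and the opening at its end, in the units of the state.
- monitor.get_obs(): the state, without advancing time (a new reading comes with each control period).
- vision.get_image(name): name is "scene" or "top" or "wrist"; returns the picture (400x640x3 uint8, red, green, blue); there is no depth.
- vision.camera_model(name): a dict with "K" (3x3 intrinsics, pixels), "rvec" (rotation vector, rad) and "tvec" (3), from world to camera coordinates, as OpenCV has them. Camera axes: x right, y down, z forward; pixel columns grow to the right and rows downward; lengths in mm; the calibration is good to about 2 mm. A picture is of the moment at which its call begins: read the wrist's pose just before it. camera_model takes no time and is no camera call; for the wrist camera it gives the pose at the moment of the call.
- order.close_job(): hands the job in, once; it reports no verdict.
Trained networks look in the newest picture that a camera, given by its name, has taken for a name from the list of things; names that differ only in an ending like _2 or _b are one class to them, and where a whole thing is asked for, a point or a joint stands for the part that bears it (a point fixed in the world has none). Each returns a list of dicts, best first, with "confidence" (0 to 1); they miss things now and then, are a little off and sometimes report something else, mostly with a low value. They report only what shows in the picture. A call takes as long as a camera call. They do not tell look-alikes from the thing itself.
- find_in(query, camera): "point" ([x, y, z] in mm, in the coordinates of the camera as it stood for that picture, good to about 4 mm: the middle of the surface that is visible of it).
- regions_of(query, camera): "mask" (400x640 bool, what is visible of it).
- place_of(query, camera): "point" ([x, y, z] in mm, in the coordinates of the camera as it stood for that picture, good to about 4 mm: a listed point, or the origin of a listed thing).
The state is a dict: "t": time; "qpos": joint angles; "qvel": joint speeds; "joint_torque": joint torques, N m; "ee_pos": TCP position; "orientation": TCP orientation; "ft_force": force on the tool from outside, world axes, zero at the start; "moment": the same for the moment, N m; "width": finger opening in mm.
Only numpy, scipy, OpenCV 4.12 (cv2) and the standard library are available. Lean on these libraries where they do the work, as an engineer would, in place of code of your own. Each camera call takes 0.05 s, during which the arm holds its last target.

TASK

Press the start button of the bore gauge fully down and let it come back up, then pick up the square aluminium spacer and feel on the gauge's level pin which of its two like-looking ends has the deep blind hole, sliding that hole onto the pin as far as it goes. Then take the spacer off the pin and turn it so that the hole points straight up, and finish while still holding it like that in the gripper, at rest and well clear above everything on the bench (its middle at least 20 cm up). Leave the other things on the bench where they are.

Things in the scene. Friction and masses are not known exactly. Their poses are not given: they have to be found in the camera images.
- spacer_center (a point): Centre of the spacer: a square aluminium bar 70 mm long, 32 x 32 mm across (0.13 to 0.21 kg), lying flat, centre 16 mm up, turned any way. x runs along its length, z is up as it lies. One end has a central blind hole 18 mm wide, 30 mm deep; the other only a recess 18 mm wide, 3 mm deep. Which way along x the deep hole faces is not given: feel it on the pin.
- spacer: The whole spacer; its origin is the middle of the side it lies on, 16 mm below the centre; same axes as the centre point.
- gauge: Bore gauge, fixed: a 90 x 90 x 12 mm foot, a grey post (44 mm along x, 30 mm along y, top 92 mm up) and a level steel pin, 11 mm thick, 42 mm long, 80 mm above the bench, sticking out of the post along the gauge's -y. Origin on the bench below the pin's root. A part goes on along +y; the deep hole bottoms with the part's face 12 mm from the post, the recess stops after 3 mm.
- pin_tip (a point): Middle of the free end of the pin, 80 mm above the bench; axes as the gauge's (pin points along -y).
- control_box: Control box of the gauge, fixed: a grey box 100 (x) x 80 (y) x 35 mm with the start button on top of it. Origin under its centre.
- start_top (a point): Middle of the top of the start button, a grey round spring cap 30 mm wide in a black housing on the control box; pressed straight down.
- start (a joint): Travel of the start button in m: 0 is up, 0.006 is fully down (needs about 5 N); it springs back.
- round_spacer: Bystander: round aluminium spacer, 32 mm wide, 45 mm tall, standing. Origin under its centre.
- heatsink: Bystander: finned aluminium heat sink 50 x 40 x 28 mm. Origin under its centre.
- knob: Bystander: black control knob 34 mm wide, 20 mm tall. Origin under its centre.
- screwdriver: Bystander: screwdriver lying along its x axis, at the right of the bench.
- spool: Bystander: metal spool 60 mm wide, 42 mm tall, standing. Origin under its centre.
- meter: Bystander: black hand-held meter 160 x 80 x 38 mm lying flat. Origin under its centre.
There are look-alikes about, which are no part of the job. Leave any orange look-alike of the spacer alone.

How it is judged (in metres and radians):
On the way, in this order (a step that is already met when the one before it is completed fails the run):
1. the start button is pressed fully down (value of joint start above 0.005 m), for 0.05 s.
2. the start button is released again (value of joint start below 0.0015 m), for 0.1 s.
3. the pin is in the deep hole, within 7 mm of its bottom (x of pin_tip in the frame of spacer_center between -0.005 and 0.012 m and y of pin_tip in the frame of spacer_center between -0.01 and 0.01 m and z of pin_tip in the frame of spacer_center between -0.01 and 0.01 m), for 0.1 s.
At the end, for the whole second after the job is handed in: The spacer is gripped (over 1 N, centre within 60 mm of the grasp point), deep hole up within 0.35 rad, centre over 180 mm above the bench, at rest (under 30 mm/s, 0.3 rad/s), touching neither gauge nor control box; the start button is up (under 1.5 mm down) (height (world z) of spacer_center above 0.18 m and angle between spacer_center's own x axis and vertical below 0.35 rad and contact force between the fingers and spacer above 1 N and contact force between spacer and gauge below 0.1 N and contact force between spacer and control_box below 0.1 N and distance between spacer_center and the grasp point below 0.06 m and linear speed of spacer below 0.03 m/s and angular speed of spacer below 0.3 rad/s and value of joint start below 0.0015 m); the arm keeps its last pose, push and grip.
It fails at once if one of the other loose things on the bench is moved by more than 30 mm (distance of any of round_spacer, heatsink, knob, screwdriver, spool, meter from where it was at the start of the episode above 0.03 m).
It also fails if it takes over 72 s, if anything falls off the work surface, if the arm or the gripper's body presses on something with over 40 N, if the wrist force passes 120 N, or if a joint passes its speed limit or range.

## Working session

There is one attempt and no reset: what is moved stays moved. The work goes in short steps, Python scripts to look and compute and a tool call to move; the robot and the scene stay as the last step left them, time stands still between calls to the robot, and variables do not carry over. Pictures are saved under pics/ and viewed, and the job is handed in when it is done.

Besides the shell and the picture viewer there is one more tool, called after ">>>" as a command line: name --argument value ..., lists and objects as JSON in quotes. carry_out: Moves the arm, as the interface text tells. Its arguments: {"type":"object","properties":{"targets":{"type":"array","items":{"type":"array"}}},"required":["targets"]}

```bash
mkdir -p pics
cat > h.py <<'E'
import numpy as np, cv2
from workcell import monitor, vision, order, find_in, regions_of, place_of
def save(n,im): cv2.imwrite('pics/'+n+'.png', im[:,:,::-1])
def cam(n):
    m=vision.camera_model(n); R=cv2.Rodrigues(np.array(m['rvec'],float))[0]
    return np.array(m['K'],float),R,np.array(m['tvec'],float).ravel()
def toW(p,c): K,R,t=c; return R.T@(np.array(p,float)-t)
def pix(p,c): K,R,t=c; q=K@(R@np.array(p,float)+t); return q[:2]/q[2]
def onz(uv,z,c):
    K,R,t=c; d=R.T@np.linalg.inv(K)@np.array([uv[0],uv[1],1.]); o=-R.T@t
    return o+d*(z-o[2])/d[2]
E
python3 - <<'E'
from h import *
o=monitor.get_obs(); print({k:np.round(v,3) for k,v in o.items()})
for n in ['top','scene']:
    save(n+'0',vision.get_image(n)); c=cam(n); print(n,-c[1].T@c[2])
    for q in ['spacer_center','gauge','pin_tip','start_top','control_box','round_spacer','heatsink','knob','screwdriver','spool','meter']:
        for r in place_of(q,n)[:3]:
            p=toW(r['point'],c); print(q,round(r['confidence'],2),p.round(),pix(p,c).round())
E
```

```text
{'t': np.float64(0.0), 'qpos': array([-1.225,  0.424,  1.631, -0.   ,  1.089, -0.019]), 'qvel': array([-0.001, -0.   , -0.   , -0.001,  0.   ,  0.001]), 'joint_torque': array([ 1.0000e-03, -5.4463e+01, -2.7366e+01,  6.4000e-02,  2.3000e-02,
       -0.0000e+00]), 'ee_pos': array([ 222.796, -583.361,  221.92 ]), 'orientation': array([-3.088, -0.57 ,  0.   ]), 'ft_force': array([ 0.135, -0.453, -0.66 ]), 'moment': array([-0.008, -0.001, -0.059]), 'width': np.float64(87.712)}
top [ 399.83626634   15.51649899 1514.22127662]
spacer_center 0.74 [ 620. -168.   14.] [370. 171.]
spacer_center 0.64 [373. -65.  17.] [337. 249.]
spacer_center 0.63 [ 568. -268.   16.] [402. 188.]
gauge 0.81 [563. 260.  -1.] [234. 187.]
pin_tip 0.81 [529. 234.  80.] [238. 195.]
pin_tip 0.56 [ 618. -169.    2.] [370. 172.]
start_top 0.45 [619.  -3.  57.] [318. 168.]
control_box 0.77 [632. -10.  -2.] [320. 167.]
round_spacer 0.41 [491. -67.  -2.] [337. 211.]
heatsink 0.61 [ 446. -257.   -0.] [398. 227.]
knob 0.51 [ 337. -149.    2.] [363. 261.]
knob 0.37 [ 618. -168.    2.] [370. 172.]
screwdriver 0.77 [ 655. -413.  
[... 171 characters left out ...]
802  782.48252039]
spacer_center 0.98 [ 565. -270.   15.] [253. 292.]
spacer_center 0.89 [ 622. -168.   12.] [304. 275.]
spacer_center 0.73 [377. -55.  19.] [255. 203.]
gauge 0.59 [565. 259.  -1.] [377. 175.]
pin_tip 0.78 [528. 240.  81.] [365. 150.]
start_top 0.54 [620.  -2.  61.] [344. 217.]
start_top 0.39 [494. 430.   1.] [384. 141.]
control_box 0.89 [632.  -7.   3.] [347. 237.]
round_spacer 0.83 [490. -75.  -8.] [284. 233.]
heatsink 0.62 [ 446. -257.    0.] [218. 268.]
knob 0.72 [ 331. -152.   -5.] [216. 224.]
screwdriver 0.93 [ 652. -415.   -2.] [237. 371.]
screwdriver 0.71 [ 778. -109.    1.] [378. 294.]
spool 0.71 [491. 429.   2.] [384. 140.]
meter 0.64 [ 779. -110.   -0.] [378. 295.]
```

Run:
```python
import cv2
t=cv2.imread('pics/top0.png'); s=cv2.imread('pics/scene0.png')
cv2.imwrite('pics/tcrop.png',cv2.resize(t[100:300,160:460],None,fx=2.6,fy=2.6,interpolation=3))
cv2.imwrite('pics/scrop.png',cv2.resize(s[110:400,170:470],None,fx=2,fy=2,interpolation=3)[:600])
```

```text
(no output)
```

View pics/tcrop.png

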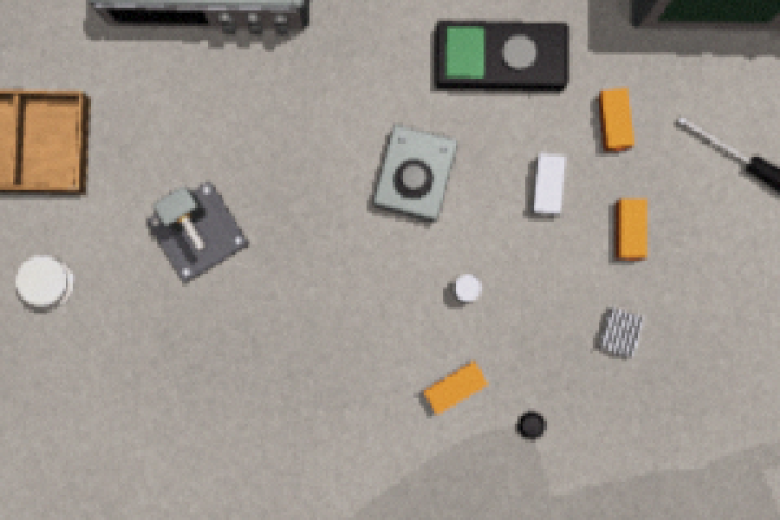

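View pics/scrop.png

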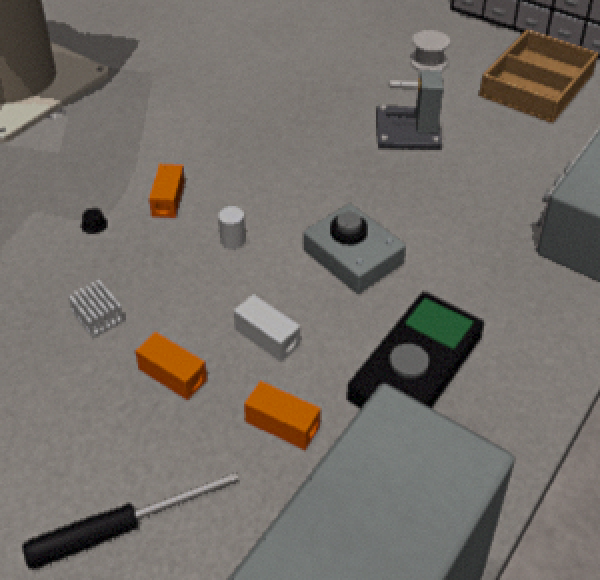

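The wanted spacer is the silver bar at top px (371,171), scene px (304,275). Three orange look-alikes sit at top px (397,146), (403,188) and (335,250); the round spacer is at (339,211). Next I'll refine the directions and check the wrist camera mounting.

Run:
```python
from h import *
o=monitor.get_obs()
R=cv2.Rodrigues(o['orientation'])[0]; print('tool R',R.round(3))
c=cam('wrist'); C=-c[1].T@c[2]; print('cam in tool',(R.T@(C-o['ee_pos'])).round(1),(R.T@c[1].T).round(3), c[0].round())
vision.get_image('top')
ct=cam('top')
for q in ['spacer','gauge','control_box']:
    for r in regions_of(q,'top')[:3]:
        m=r['mask'].astype(np.uint8); ys,xs=np.nonzero(m)
        z={'spacer':32,'gauge':12,'control_box':35}[q]
        cn=cv2.minAreaRect(np.c_[xs,ys].astype(np.float32)); b=cv2.boxPoints(cn)
        B=np.array([onz(p,z,ct) for p in b]); 
        e=[(B[i+1]-B[i])[:2] for i in range(2)]
        print(q,round(r['confidence'],2),cn[0],B.mean(0).round(),[(round(float(np.hypot(*v))),round(float(np.degrees(np.arctan2(v[1],v[0]))))) for v in e])
t=cv2.imread('pics/top0.png'); cv2.imwrite('pics/close.png',cv2.resize(t[140:220,210:410],None,fx=4,fy=4,interpolation=2))
```

```text
tool R [[ 0.934  0.357  0.   ]
 [ 0.357 -0.934  0.   ]
 [ 0.    -0.    -1.   ]]
cam in tool [  70.3    1.4 -162.5] [[ 0.    -0.967 -0.254]
 [ 1.     0.     0.001]
 [-0.001 -0.254  0.967]] [[338.   0. 319.]
 [  0. 338. 198.]
 [  0.   0.   1.]]
spacer 0.78 (402.5, 188.0) [ 565. -266.   32.] [(34, -89), (68, 180)]
spacer 0.72 (370.3230895996094, 171.41539001464844) [ 615. -166.   32.] [(72, -7), (35, -96)]
spacer 0.72 (396.0, 146.0) [ 696. -245.   32.] [(38, -89), (70, 180)]
gauge 0.84 (234.55882263183594, 187.76470947265625) [559. 256.  12.] [(92, -57), (100, -148)]
control_box 0.61 (318.7353515625, 166.55885314941406) [627.  -6.  35.] [(108, -13), (85, -103)]
```

View pics/close.png

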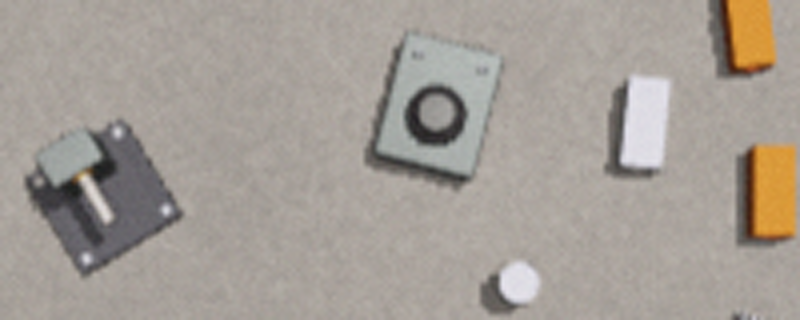

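>>> carry_out --targets '[[[0,0,-3],[25,32,10],0],[[0,0,-6],[50,64,20],0],[[0,0,-9],[75,96,30],0],[[0,0,-12],[100,128,38],0],[[0,0,-15],[125,160,38],0],[[0,0,-18],[150,192,38],0],[[0,0,-21],[175,224,38],0],[[0,0,-24],[200,256,38],0],[[0,0,-28],[225,288,38],0],[[0,0,-28],[250,320,38],0]]'

```text
t: 2.23
ee_pos: [473.9, -262.1, 260.9]
orientation: [3.135, -0.2, 0.001]
ft_force: [-0.1, -0.4, -0.4]
width: 24.6
```

>>> carry_out --targets '[[[0,0,0],[25,32,0],0],[[0,0,0],[50,64,0],0],[[0,0,0],[75,95,0],0],[[0,0,0],[100,125,0],0],[[0,0,0],[120,155,0],0],[[0,0,0],[135,180,0],0],[[0,0,0],[147,184,0],0],[[0,0,0],[147,184,0],0],[[0,0,0],[147,184,0],0]]'

```text
t: 2.98
ee_pos: [619.9, -79.6, 260.4]
orientation: [3.135, -0.193, -0.001]
ft_force: [-0.2, 0.5, 0.6]
width: -0.0
```

```bash
cat > w.py <<'E'
from h import *
import sys
o=monitor.get_obs(); c=cam('wrist'); im=vision.get_image('wrist'); save(sys.argv[1],im)
print(o['t'].round(2),o['ee_pos'].round(1),o['orientation'].round(3),o['ft_force'].round(1),o['width'].round(1))
R=cv2.Rodrigues(o['orientation'])[0]; print('yaw toolx',np.degrees(np.arctan2(R[1,0],R[0,0])).round(1),'z',R[:,2].round(3))
for q in sys.argv[2:]:
    for r in place_of(q,'wrist')[:3]:
        p=toW(r['point'],c); print(q,round(r['confidence'],2),p.round(1),pix(p,c).round())
E
python3 w.py w1 start_top spacer_center control_box gauge pin_tip
```

```text
Traceback (most recent call last):
  File "w.py", line 4, in <module>
    print(o['t'].round(2),o['ee_pos'].round(1),o['orientation'].round(3),o['ft_force'].round(1),o['width'].round(1))
          ^^^^^^^^^^^^
AttributeError: 'float' object has no attribute 'round'
```

View pics/w1.png

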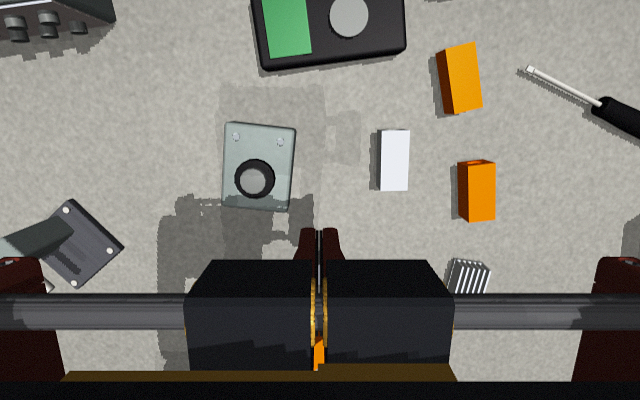

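```bash
sed -i "s/o\['t'\].round(2)/round(float(o['t']),2)/; s/o\['width'\].round(1)/round(float(o['width']),1)/" w.py
python3 w.py w2 start_top spacer_center control_box gauge
python3 - <<'E'
from h import *
c=cam('wrist'); im=cv2.cvtColor(vision.get_image('wrist'),cv2.COLOR_RGB2GRAY)
m=(im>190).astype(np.uint8); m[:, :370]=0; m[:,415:]=0; m[:120]=0; m[200:]=0
ys,xs=np.nonzero(m); rr=cv2.minAreaRect(np.c_[xs,ys].astype(np.float32))
B=np.array([onz(p,32,c) for p in cv2.boxPoints(rr)]); print(rr,B.round(1),B.mean(0).round(1))
for z in (55,58,61): print(onz((252.5,180),z,c).round(1))
E
```

```text
3.03 [619.4 -80.2 260.4] [ 3.135e+00 -1.940e-01 -1.000e-03] [-0.  -0.3 -0.4] 0.4
yaw toolx -7.1 z [-0.001 -0.    -1.   ]
start_top 0.97 [622.9  -3.6  59.2] [248. 182.]
start_top 0.42 [ 622.4 -167.    14.2] [389. 158.]
spacer_center 0.96 [ 705.4 -251.9   16.3] [458.  77.]
spacer_center 0.87 [ 574.7 -268.1   16. ] [473. 187.]
spacer_center 0.57 [ 620.2 -168.2   16.2] [390. 160.]
control_box 0.81 [ 6.351e+02 -5.700e+00 -3.000e-01] [257. 162.]
gauge 0.68 [565.9 254.6  -3.2] [ 75. 237.]
((395.7574157714844, 156.92575073242188), (36.51786422729492, 72.14019775390625), 5.710593223571777) [[ 588.5 -144.3   32. ]
 [ 670.4 -159.3   32. ]
 [ 661.3 -199.7   32. ]
 [ 578.6 -186.9   32. ]] [ 624.7 -172.5   32. ]
[623.8  -8.4  55. ]
[624.3  -9.   58. ]
[624.8  -9.7  61. ]
```

The wrist picture shows the button at (252,180) and the silver spacer at (393,160). Now I'll go above the button.

>>> carry_out --targets '[[[0,0,0],[1,32,-20],0],[[0,0,0],[3,60,-50],0],[[0,0,0],[3,74,-88],0],[[0,0,0],[3,74,-125],0],[[0,0,0],[3,74,-155],0],[[0,0,0],[3,74,-180],0],[[0,0,0],[3,74,-190],0],[[0,0,0],[3,74,-190],0],[[0,0,0],[3,74,-193],0],[[0,0,0],[3,74,-196],0]]'

```text
t: 4.17
ee_pos: [624.5, -6.2, 66.4]
orientation: [-3.135, 0.195, -0.005]
ft_force: [-0.1, 1.2, 0.0]
width: 0.7
```

>>> carry_out --targets '[[[0,0,0],[0,0,-1.5],0],[[0,0,0],[0,0,-3],0]]'

```text
t: 4.33
ee_pos: [623.9, -6.0, 63.0]
orientation: [-3.135, 0.195, -0.004]
ft_force: [-0.2, -0.4, -0.2]
width: 0.6
```

>>> carry_out --targets '[[[0,0,0],[0,0,-1.5],0],[[0,0,0],[0,0,-3],0]]'

```text
t: 4.5
ee_pos: [623.4, -5.9, 59.2]
orientation: [-3.135, 0.195, -0.002]
ft_force: [0.5, -0.6, 0.8]
width: 0.2
```

>>> carry_out --targets '[[[0,0,0],[0,0,-1.5],0],[[0,0,0],[0,0,-3],0]]'

```text
t: 4.67
ee_pos: [623.2, -5.9, 55.9]
orientation: [3.136, -0.194, 0.001]
ft_force: [0.1, -0.2, 3.2]
width: 0.6
```

>>> carry_out --targets '[[[0,0,0],[0,0,-1],0],[[0,0,0],[0,0,-2],0]]'

```text
t: 4.83
ee_pos: [623.2, -5.8, 53.8]
orientation: [-3.136, 0.194, -0.001]
ft_force: [0.1, 0.4, 3.3]
width: 0.6
```

>>> carry_out --targets '[[[0,0,0],[0,0,-1],0],[[0,0,0],[0,0,-2],0]]'

```text
t: 5.0
ee_pos: [623.2, -5.9, 51.9]
orientation: [-3.136, 0.194, -0.001]
ft_force: [-0.9, -0.0, 4.4]
width: 0.4
```

>>> carry_out --targets '[[[0,0,0],[0,0,-1],0],[[0,0,0],[0,0,-1],0]]'

```text
t: 5.17
ee_pos: [623.3, -5.9, 51.3]
orientation: [-3.136, 0.195, -0.001]
ft_force: [-1.8, 0.7, 9.4]
width: 0.5
```

>>> carry_out --targets '[[[0,0,0],[0,0,-1],0],[[0,0,0],[0,0,-1],0],[[0,0,0],[0,0,-1],0]]'

```text
t: 5.42
ee_pos: [623.3, -5.9, 51.2]
orientation: [-3.136, 0.194, -0.001]
ft_force: [-5.2, -0.6, 15.9]
width: 0.5
```

Bottomed: the position stopped moving while the force rose to 16 N. Releasing, then looking at the spacer up close.

>>> carry_out --targets '[[[0,0,0],[0,0,20],0],[[0,0,0],[0,0,50],0],[[0,0,0],[0,0,85],40],[[0,0,0],[-15,-30,110],88],[[0,0,0],[-30,-65,125],80],[[0,0,0],[-45,-100,140],80],[[0,0,0],[-60,-135,150],80],[[0,0,0],[-63,-162,150],80],[[0,0,0],[-63,-162,150],80],[[0,0,0],[-63,-162,150],80]]'

```text
t: 6.25
ee_pos: [559.5, -169.0, 199.5]
orientation: [-3.135, 0.199, 0.0]
ft_force: [0.8, 0.8, -0.0]
width: 50.0
```

```bash
python3 w.py w3 spacer_center spacer start_top
python3 - <<'E'
from h import *
c=cam('wrist'); vision.get_image('wrist')
for r in regions_of('spacer','wrist')[:4]:
    ys,xs=np.nonzero(r['mask']); rr=cv2.minAreaRect(np.c_[xs,ys].astype(np.float32))
    B=np.array([onz(p,32,c) for p in cv2.boxPoints(rr)]); print(r['confidence'],rr,B.round(1).tolist(),B.mean(0).round(1))
E
```

```text
6.25 [ 559.5 -169.   199.5] [-3.135  0.199  0.   ] [ 0.8  0.8 -0. ] 50.0
yaw toolx -7.3 z [-0.  0. -1.]
spacer_center 0.72 [378.2 -61.6  16. ] [247. 340.]
spacer_center 0.58 [ 577.  -270.    17.6] [414. 151.]
spacer_center 0.58 [ 704.4 -250.1   19.1] [385.  16.]
spacer 0.97 [375.6 -62.8   0.5] [251. 333.]
spacer 0.89 [ 7.017e+02 -2.529e+02  2.000e-01] [385.  24.]
spacer 0.86 [ 570.  -274.     2.4] [414. 155.]
start_top 0.73 [623.3  -4.2  55.6] [126. 142.]
0.92 ((311.9490051269531, 118.50103759765625), (76.8615493774414, 33.625648498535156), 88.83085632324219) [[658.6, -157.0, 32.0], [655.4, -187.9, 32.0], [584.7, -181.2, 32.0], [588.1, -148.6, 32.0]] [ 621.7 -168.7   32. ]
0.9 ((246.13351440429688, 343.0322570800781), (37.03009796142578, 68.85818481445312), 55.222171783447266) [[385.5, -18.4, 32.0], [427.5, -90.5, 32.0], [386.2, -107.8, 32.0], [341.6, -34.4, 32.0]] [385.2 -62.8  32. ]
0.8 ((416.9280700683594, 158.0207977294922), (73.76942443847656, 40.59135437011719), 87.91743469238281) [[609.9, -247.1, 32.0], [606.6, -285.4, 32.0], [533.9, -285.6, 32.0], [537.3, -245.1, 32.0]] [ 571.9 -265.8   32. ]
0.66 ((391.71649169921875, 28.244956970214844), (64.80979919433594, 44.59154510498047), 80.13418579101562) [[716.9, -226.8, 32.0], [718.2, -265.2, 32.0], [665.3, -272.4, 32.0], [663.7, -232.3, 32.0]] [ 691.  -249.2   32. ]
```

View pics/w3.png

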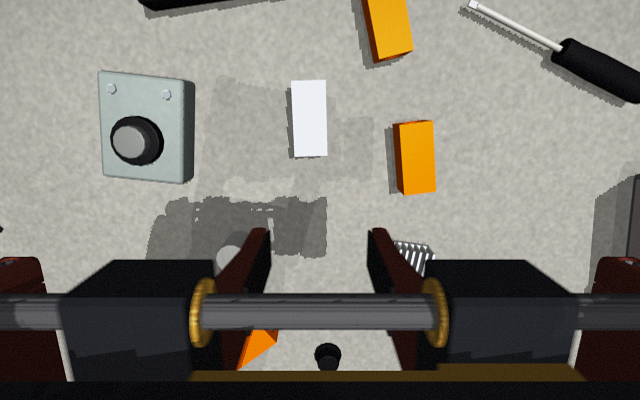

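The silver spacer is at px (309,118) with its top face aligned with the tool to within about 1.5°, centred at (621.5,-168.5). The gripper body clears everything. Going down on it.

>>> carry_out --targets '[[[0,0,1],[20,0,-20],80],[[0,0,1.5],[40,0,-45],80],[[0,0,1.5],[62,0.5,-75],80],[[0,0,1.5],[62,0.5,-105],80],[[0,0,1.5],[62,0.5,-135],80],[[0,0,1.5],[62,0.5,-160],80],[[0,0,1.5],[62,0.5,-180],80],[[0,0,1.5],[62,0.5,-190],80],[[0,0,1.5],[62,0.5,-194],80],[[0,0,1.5],[62,0.5,-194],80]]'

```text
t: 7.38
ee_pos: [621.8, -166.8, 5.1]
orientation: [-3.138, 0.152, 0.002]
ft_force: [0.4, -0.6, -0.9]
width: 79.8
```

```bash
python3 w.py w4
```

```text
7.38 [ 621.8 -166.8    5.1] [-3.138e+00  1.520e-01  2.000e-03] [ 0.4 -0.6 -0.9] 79.8
yaw toolx -5.6 z [-0.001  0.    -1.   ]
```

View pics/w4.png

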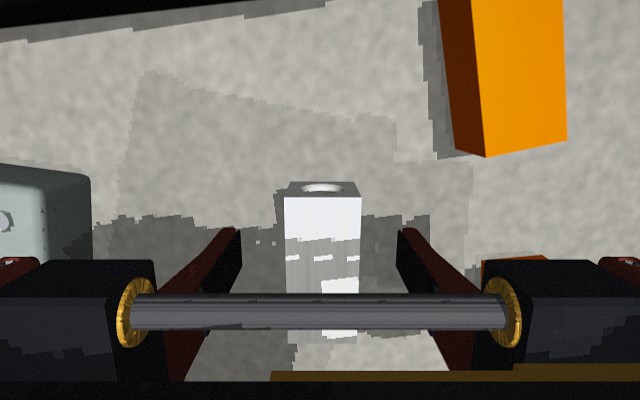

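The spacer lies squarely between the fingers, its +x end opening visible at (322,188). Closing, then lifting.

>>> carry_out --targets '[[[0,0,0],[0,0,0],40],[[0,0,0],[0,0,0],20],[[0,0,0],[0,0,0],20],[[0,0,0],[0,0,0],20],[[0,0,0],[0,0,0],20],[[0,0,0],[0,0,0],20],[[0,0,0],[0,0,0],20],[[0,0,0],[0,0,0],20]]'

```text
t: 8.1
ee_pos: [622.0, -167.4, 5.8]
orientation: [3.138, -0.153, 0.0]
ft_force: [-0.9, -0.4, 1.8]
width: 32.1
```

>>> carry_out --targets '[[[0,0,0],[0,0,15],20],[[0,0,0],[0,0,40],20],[[0,0,0],[0,0,70],20],[[0,0,0],[0,0,100],20],[[0,0,0],[0,0,130],20],[[0,0,0],[0,0,160],20],[[0,0,0],[0,0,180],20],[[0,0,0],[0,0,180],20],[[0,0,0],[0,0,180],20]]'

```text
t: 8.85
ee_pos: [622.4, -167.5, 187.2]
orientation: [3.137, -0.153, 0.004]
ft_force: [-0.3, 0.0, -2.8]
width: 31.8
```

```bash
python3 w.py w5
```

```text
8.85 [ 622.4 -167.5  187.2] [ 3.137 -0.153  0.004] [-0.3  0.  -2.8] 31.8
yaw toolx -5.6 z [ 0.003 -0.001 -1.   ]
```

View pics/w5.png

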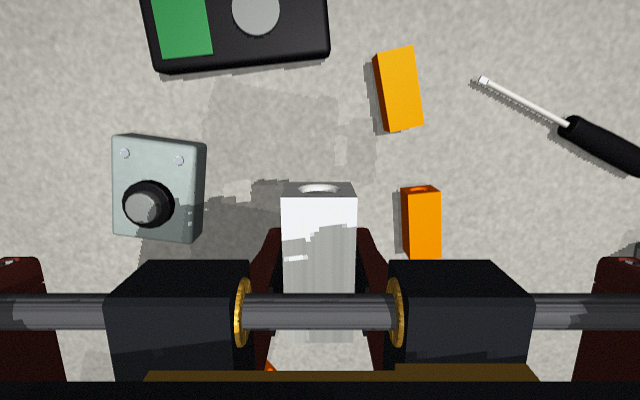

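Held; the bar top runs from (281,195) to (357,195), with the end opening at (320,188). Zooming on the opening while measuring the grasp.

Run:
```python
from h import *
im=cv2.imread('pics/w5.png'); cv2.imwrite('pics/w5c.png',cv2.resize(im[170:230,260:380],None,fx=6,fy=6,interpolation=2))
c=cam('wrist'); o=monitor.get_obs(); R=cv2.Rodrigues(o['orientation'])[0]
# predicted top-far edge if spacer centred at TCP xy, center z= TCP+11
for dz in (8,11,13):
  for x,y in((35,16),(35,-16)):
    print(dz,pix(o['ee_pos']+R@np.array([x,y,-(dz+16)]),c).round(1))
```

```text
8 [354.8 197.1]
8 [279.1 197.1]
11 [355.6 198.9]
11 [278.3 198.9]
13 [356.1 200.1]
13 [277.8 200.1]
```

View pics/w5c.png

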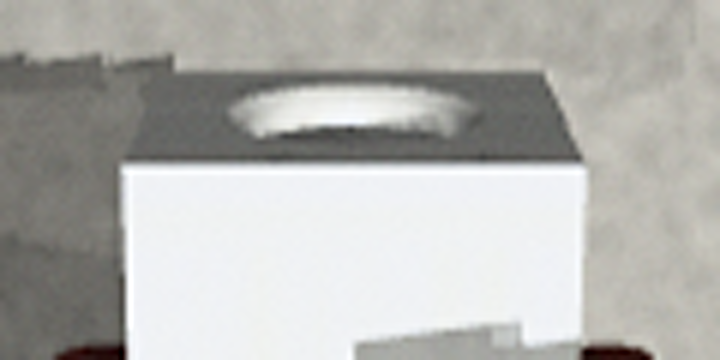

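>>> carry_out --targets '[[[0,0,4],[-17,35,5],20],[[0,0,8],[-34,70,10],20],[[0,0,12],[-51,105,13],20],[[0,0,16],[-68,140,13],20],[[0,0,20],[-85,175,13],20],[[0,0,24],[-102,210,13],20],[[0,0,28],[-119,245,13],20],[[0,0,32],[-136,280,13],20],[[0,0,36.6],[-153,315,13],20],[[0,0,36.6],[-165,345,13],20]]'

```text
t: 9.73
ee_pos: [453.8, 178.8, 196.7]
orientation: [3.025, 0.846, -0.007]
ft_force: [1.1, 0.0, -2.7]
width: 32.2
```

>>> carry_out --targets '[[[0,0,0],[-5,13,0],20],[[0,0,0],[-5,13,0],20],[[0,0,0],[-5,13,0],20]]'

```text
t: 9.98
ee_pos: [450.7, 190.7, 197.2]
orientation: [3.026, 0.843, -0.005]
ft_force: [-0.7, 0.0, -1.6]
width: 32.1
```

```bash
python3 w.py w6 pin_tip gauge pin_tip start_top
```

```text
9.98 [450.7 190.7 197.2] [ 3.026  0.843 -0.005] [-0.7  0.  -1.6] 32.1
yaw toolx 31.1 z [-0.003 -0.001 -1.   ]
pin_tip 0.76 [532.3 233.   81.1] [324.  80.]
gauge 0.74 [ 5.695e+02  2.562e+02 -3.000e-01] [322.  40.]
pin_tip 0.76 [532.3 233.   81.1] [324.  80.]
start_top 0.73 [536.4 233.3  77.7] [326.  76.]
start_top 0.57 [622.8  -5.3  60.5] [611. 138.]
```

View pics/w6.png

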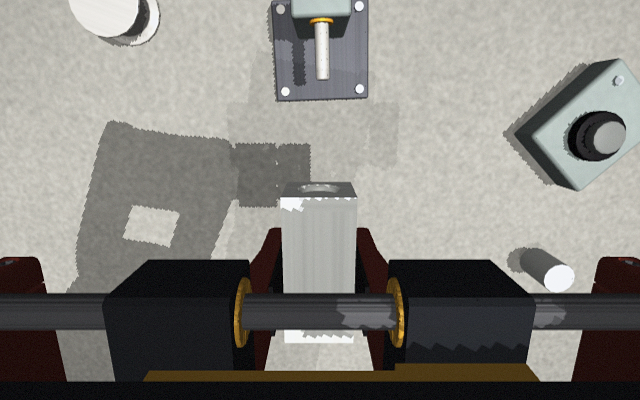

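The pin shows in the picture from its root (321,23) to its tip (322,79), and the foot's front edge from (275,101) to (367,97). I'll compute the axis from these.

Run:
```python
from h import *
c=cam('wrist'); o=monitor.get_obs()
im=cv2.imread('pics/w6.png'); cv2.imwrite('pics/w6c.png',cv2.resize(im[0:110,260:380],None,fx=5,fy=5,interpolation=2))
for a,b,z in (((321,23),(322,79),80),((275,101),(367,97),12)):
    A,B=onz(a,z,c),onz(b,z,c); v=B-A; print(A.round(1),B.round(1),np.hypot(v[0],v[1]).round(1),np.degrees(np.arctan2(v[1],v[0])).round(1))
```

```text
[568.3 254.9  80. ] [534.4 233.6  80. ] 40.0 -147.8
[497.9 265.1  12. ] [548. 189.  12.] 91.1 -56.7
```

View pics/w6c.png

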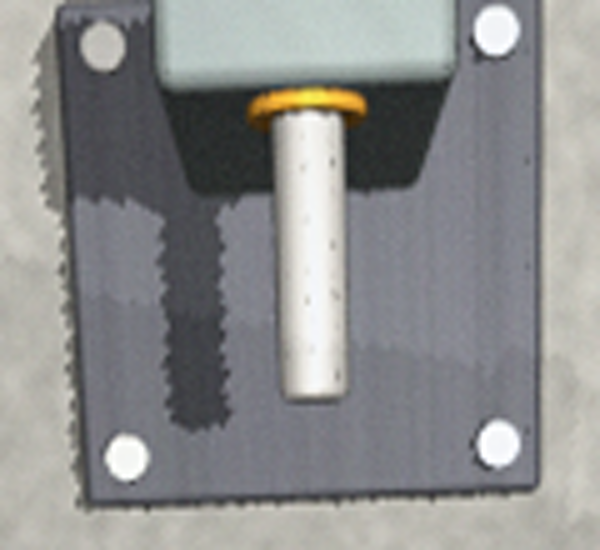

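>>> carry_out --targets '[[[0,0,1],[0,0,-30],20],[[0,0,2],[0,0,-60],20],[[0,0,2],[0,0,-90],20],[[0,0,2],[10,4,-115],20],[[0,0,2],[25,10,-128],20],[[0,0,2],[41,15,-128],20],[[0,0,2],[41,15,-128],20],[[0,0,2],[41,15,-128],20],[[0,0,2],[41,15,-128],20]]'

```text
t: 10.98
ee_pos: [492.5, 204.9, 70.8]
orientation: [3.013, 0.891, -0.001]
ft_force: [0.1, 0.4, -2.0]
width: 32.0
```

```bash
python3 w.py w7 pin_tip
python3 - <<'E'
from h import *
im=vision.get_image('scene'); save('s7',cv2.resize(im[90:220,290:470],None,fx=4,fy=4,interpolation=2))
im=cv2.imread('pics/w7.png'); cv2.imwrite('pics/w7c.png',cv2.resize(im[0:240,200:440],None,fx=2.5,fy=2.5,interpolation=2))
E
```

```text
10.98 [492.5 204.9  70.8] [ 3.013e+00  8.910e-01 -1.000e-03] [ 0.1  0.4 -2. ] 32.0
yaw toolx 32.9 z [-0.001 -0.    -1.   ]
pin_tip 0.7 [537.8 235.6  81.7] [312. 145.]
```

View pics/w7c.png

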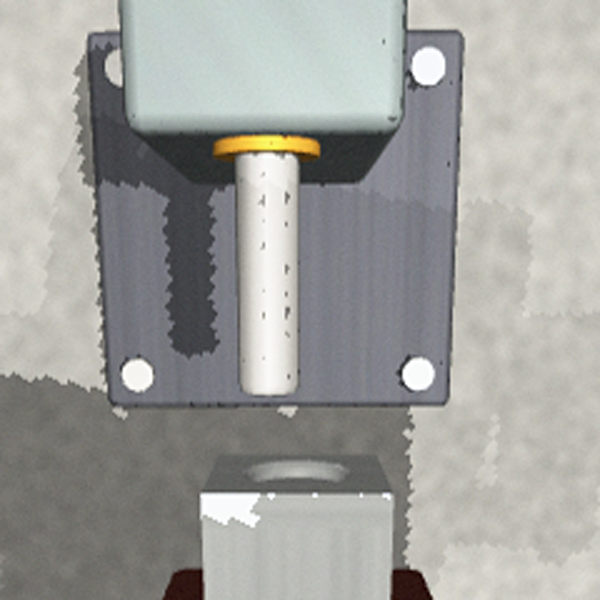

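View pics/s7.png

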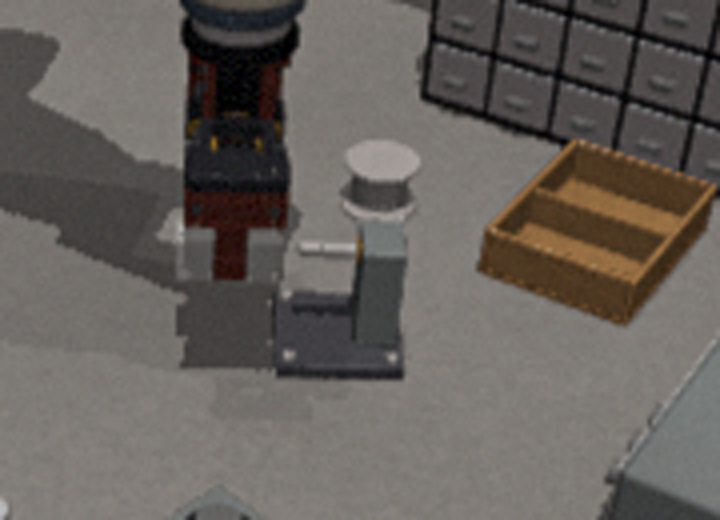

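Run:
```python
from h import *
c=cam('wrist'); o=monitor.get_obs(); R=cv2.Rodrigues(o['orientation'])[0]
def L(uv,z):
    p=onz(uv,z,c); return p.round(1),(R.T@(p-o['ee_pos'])).round(1)
for n,uv,z in (('tip',(307.6,157.5),80),('root',(307.4,61),80),('footL',(200+112/2.5,405/2.5),12),('footR',(200+447/2.5,403/2.5),12),
  ('spTopL',(200+202/2.5,492/2.5),97.5),('spTopR',(200+393/2.5,492/2.5),97.5),('spBackL',(200+219/2.5,456/2.5),65.5),('spBackR',(200+378/2.5,456/2.5),65.5),('postL',(250,52),92),('postR',(362,53),92),('hole',(318.8,188),81)):
    print(n,*L(uv,z))
```

```text
tip [531.6 234.6  80. ] [48.9 -3.2 -8.9]
root [566.2 256.7  80. ] [89.9 -3.  -8.9]
footL [497.6 264.4  12. ] [ 36.5 -46.7  59.1]
footR [546.1 190.6  12. ] [37.1 41.5 59.1]
spTopL [514.1 235.9  97.5] [ 34.9 -13.9 -26.4]
spTopR [531.4 209.3  97.5] [ 34.9  17.8 -26.4]
spBackL [513.5 235.6  65.5] [ 34.2 -13.9   5.6]
spBackR [531.1 208.5  65.5] [34.2 18.4  5.6]
postL [555.7 276.   92. ] [ 91.6 -24.9 -20.9]
postR [579.1 239.3  92. ] [ 91.3  18.7 -20.9]
hole [522.7 222.6  81. ] [34.8  1.9 -9.9]
```

The camera puts the pin 5 mm to the left of the hole (tool y -3.1 versus +1.9). I'll shift 5 mm left and 1.4 mm down, then feel forward.

>>> carry_out --targets '[[[0,0,0],[-2.7,4.2,-1.4],20],[[0,0,0],[-2.7,4.2,-1.4],20],[[0,0,0],[-0.2,5.8,-1.4],20],[[0,0,0],[2.3,7.5,-1.4],20],[[0,0,0],[4.9,9.1,-1.4],20],[[0,0,0],[7.4,10.7,-1.4],20],[[0,0,0],[7.4,10.7,-1.4],20],[[0,0,0],[7.4,10.7,-1.4],20]]'

```text
t: 11.8
ee_pos: [500.6, 216.5, 69.2]
orientation: [-3.012, -0.892, -0.0]
ft_force: [-0.5, 0.5, -1.2]
width: 32.3
```

```bash
python3 w.py w8
python3 - <<'E'
import cv2
im=cv2.imread('pics/w8.png'); cv2.imwrite('pics/w8c.png',cv2.resize(im[80:230,240:400],None,fx=4,fy=4,interpolation=2))
E
```

```text
11.8 [500.6 216.5  69.2] [-3.012 -0.892 -0.   ] [-0.5  0.5 -1.2] 32.3
yaw toolx 33.0 z [ 0.  0. -1.]
```

View pics/w8c.png

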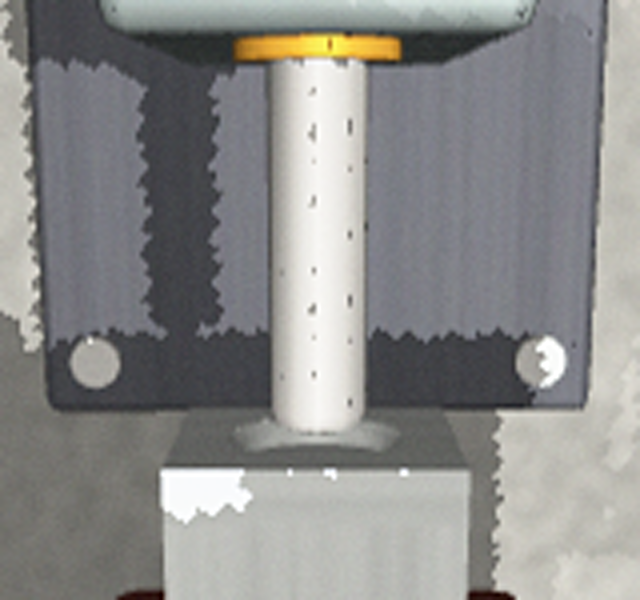

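Pin and hole are lined up (crop cols 319 and 317). Feeling forward.

>>> carry_out --targets '[[[0,0,0],[1.7,1.1,0],20],[[0,0,0],[3.4,2.2,0],20],[[0,0,0],[3.4,2.2,0],20]]'

```text
t: 12.1
ee_pos: [504.1, 218.7, 69.3]
orientation: [-3.012, -0.892, -0.0]
ft_force: [0.8, 1.1, -2.4]
width: 31.9
```

>>> carry_out --targets '[[[0,0,0],[0.8,0.5,0],20],[[0,0,0],[1.7,1.1,0],20],[[0,0,0],[1.7,1.1,0],20]]'

```text
t: 12.35
ee_pos: [504.2, 218.9, 69.0]
orientation: [3.012, 0.892, -0.005]
ft_force: [-3.7, -2.5, 0.6]
width: 31.9
```

>>> carry_out --targets '[[[0,0,0],[0.8,0.5,0],20],[[0,0,0],[1.7,1.1,0],20],[[0,0,0],[1.7,1.1,0],20]]'

```text
t: 12.6
ee_pos: [504.1, 219.0, 68.6]
orientation: [3.011, 0.892, -0.011]
ft_force: [-8.4, -6.3, 3.6]
width: 32.0
```

```bash
python3 w.py w9
python3 - <<'E'
import cv2
im=cv2.imread('pics/w9.png'); cv2.imwrite('pics/w9c.png',cv2.resize(im[80:230,240:400],None,fx=4,fy=4,interpolation=2))
E
```

```text
12.6 [504.1 219.   68.6] [ 3.011  0.892 -0.011] [-8.4 -6.3  3.6] 32.0
yaw toolx 33.0 z [-0.007 -0.003 -1.   ]
```

View pics/w9c.png

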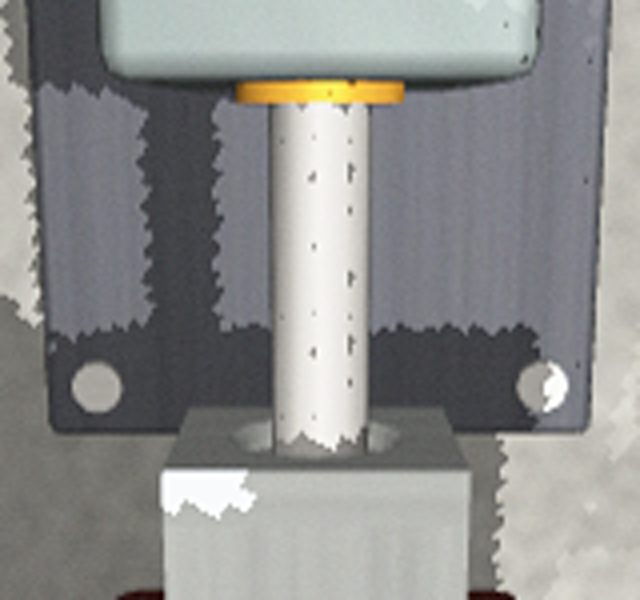

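The pin sits 3 mm into the opening and stopped hard (about 10 N along the axis), so that end is the recess. Backing off, lifting, and turning half around.

>>> carry_out --targets '[[[0,0,0],[-8,-5,0],20],[[0,0,0],[-25,-16,0],20],[[0,0,0],[-45,-29,5],20],[[0,0,0],[-55,-36,35],20],[[0,0,7],[-55,-36,70],20],[[0,0,14],[-55,-36,80],20],[[0,0,21],[-55,-36,80],20],[[0,0,28],[-55,-36,80],20],[[0,0,35],[-55,-36,80],20],[[0,0,42],[-55,-36,80],20]]'

```text
t: 13.48
ee_pos: [452.3, 184.8, 149.6]
orientation: [2.486, 1.92, 0.002]
ft_force: [-0.1, -0.2, -3.3]
width: 32.1
```

>>> carry_out --targets '[[[0,0,7],[0,0,0],20],[[0,0,14],[0,0,0],20],[[0,0,21],[0,0,0],20],[[0,0,28],[0,0,0],20],[[0,0,35],[0,0,0],20],[[0,0,42],[0,0,0],20],[[0,0,49],[0,0,0],20],[[0,0,56],[0,0,0],20],[[0,0,63],[0,0,0],20],[[0,0,70],[0,0,0],20]]'

```text
t: 14.32
ee_pos: [452.3, 184.8, 149.4]
orientation: [0.935, 2.998, 0.001]
ft_force: [0.9, 0.7, -1.7]
width: 31.9
```

>>> carry_out --targets '[[[0,0,7],[0,0,0],20],[[0,0,14],[0,0,0],20],[[0,0,21],[0,0,0],20],[[0,0,28],[0,0,0],20],[[0,0,35],[0,0,0],20],[[0,0,42],[0,0,0],20],[[0,0,49],[0,0,0],20],[[0,0,56],[0,0,0],20],[[0,0,63],[0,0,0],20],[[0,0,68],[0,0,0],20]]'

```text
t: 15.15
ee_pos: [452.3, 184.8, 149.4]
orientation: [-0.901, 3.008, 0.0]
ft_force: [0.3, -1.1, -1.6]
width: 31.7
```

>>> carry_out --targets '[[[0,0,0],[0,0,0],20],[[0,0,0],[0,0,0],20]]'

```text
t: 15.32
ee_pos: [452.2, 184.8, 149.4]
orientation: [-0.888, 3.013, 0.0]
ft_force: [0.2, -1.5, -2.2]
width: 31.6
```

```bash
python3 w.py w10; python3 -c "
from h import *
print(np.round(monitor.get_obs()['qpos'],2))"
```

```text
15.32 [452.2 184.8 149.4] [-0.888  3.013  0.   ] [ 0.2 -1.5 -2.2] 31.6
yaw toolx -147.2 z [ 0.001  0.    -1.   ]
[ 0.36  0.33  1.98  0.    0.83 -1.78]
```

View pics/w10.png

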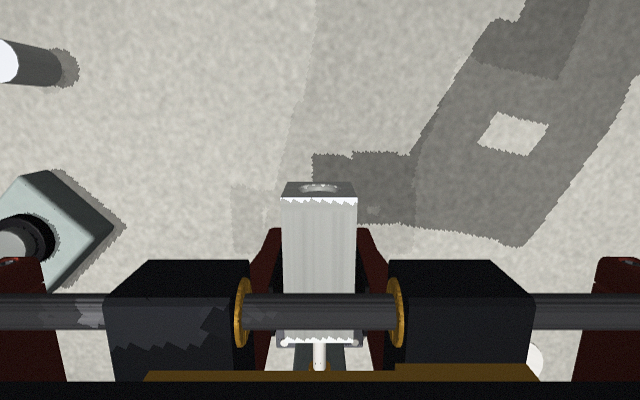

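Turned half around (yaw -147°), with the pin visible in line at (320,355). Lowering onto the axis and approaching.

>>> carry_out --targets '[[[0,0,0],[0,0,-30],20],[[0,0,0],[0,0,-60],20],[[0,0,0],[0,0,-80],20],[[0,0,0],[10,6.5,-80],20],[[0,0,0],[25,16.3,-80],20],[[0,0,0],[42,27.4,-80],20],[[0,0,0],[42,27.4,-80],20],[[0,0,0],[42,27.4,-80],20]]'

```text
t: 16.03
ee_pos: [494.9, 212.6, 69.2]
orientation: [-0.89, 3.012, 0.0]
ft_force: [-1.6, 0.8, -2.5]
width: 31.6
```

>>> carry_out --targets '[[[0,0,0],[2.5,1.6,0],20],[[0,0,0],[5,3.3,0],20],[[0,0,0],[7.5,4.9,0],20],[[0,0,0],[10,6.5,0],20],[[0,0,0],[10,6.5,0],20]]'

```text
t: 16.45
ee_pos: [504.8, 218.9, 69.5]
orientation: [-0.892, 3.011, 0.0]
ft_force: [-0.1, -0.3, -0.1]
width: 31.7
```

>>> carry_out --targets '[[[0,0,0],[2,1.3,0],20],[[0,0,0],[4,2.6,0],20],[[0,0,0],[4,2.6,0],20]]'

```text
t: 16.7
ee_pos: [508.7, 221.5, 69.4]
orientation: [-0.892, 3.012, 0.0]
ft_force: [0.7, -0.3, -1.7]
width: 31.7
```

It went past the 3 mm mark without force, so this is the deep hole. Continuing.

>>> carry_out --targets '[[[0,0,0],[3,2,0],20],[[0,0,0],[6,3.9,0],20],[[0,0,0],[9,5.9,0],20],[[0,0,0],[12,7.8,0],20],[[0,0,0],[14,9.1,0],20],[[0,0,0],[14,9.1,0],20]]'

```text
t: 17.2
ee_pos: [522.8, 230.7, 69.3]
orientation: [-0.892, 3.012, 0.0]
ft_force: [0.2, -0.4, -1.0]
width: 31.7
```

>>> carry_out --targets '[[[0,0,0],[1.2,0.8,0],20],[[0,0,0],[2.5,1.6,0],20],[[0,0,0],[2.5,1.6,0],20]]'

```text
t: 17.45
ee_pos: [524.8, 232.0, 69.2]
orientation: [0.892, -3.012, 0.0]
ft_force: [-0.5, -0.1, -2.4]
width: 32.2
```

>>> carry_out --targets '[[[0,0,0],[1.2,0.8,0],20],[[0,0,0],[2.5,1.6,0],20],[[0,0,0],[2.5,1.6,0],20]]'

```text
t: 17.7
ee_pos: [524.8, 232.2, 68.8]
orientation: [0.891, -3.007, 0.002]
ft_force: [-6.2, -5.0, 2.5]
width: 31.6
```

>>> carry_out --targets '[[[0,0,0],[0.8,0.5,0],20],[[0,0,0],[0.8,0.5,0],20],[[0,0,0],[0.8,0.5,0],20],[[0,0,0],[0.8,0.5,0],20]]'

```text
t: 18.03
ee_pos: [524.8, 232.2, 68.6]
orientation: [0.89, -3.005, 0.002]
ft_force: [-8.7, -5.9, 5.0]
width: 32.0
```

```bash
python3 w.py w11
python3 - <<'E'
from h import *
im=vision.get_image('scene'); save('s11',cv2.resize(im[90:220,290:470],None,fx=4,fy=4,interpolation=2))
c=cam('scene')
print([pix((531.6,234.6,80),c),pix((566.2,256.7,80),c)])
E
```

```text
18.03 [524.8 232.2  68.6] [ 8.900e-01 -3.005e+00  2.000e-03] [-8.7 -5.9  5. ] 32.0
yaw toolx -147.0 z [-0.007 -0.003 -1.   ]
[array([364.57632028, 152.18084751]), array([379.44906185, 152.6342796 ])]
```

View pics/s11.png

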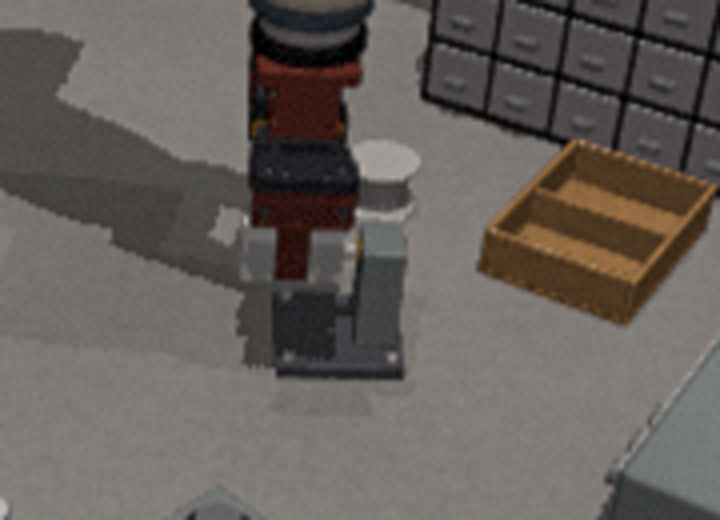

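View pics/w11.png

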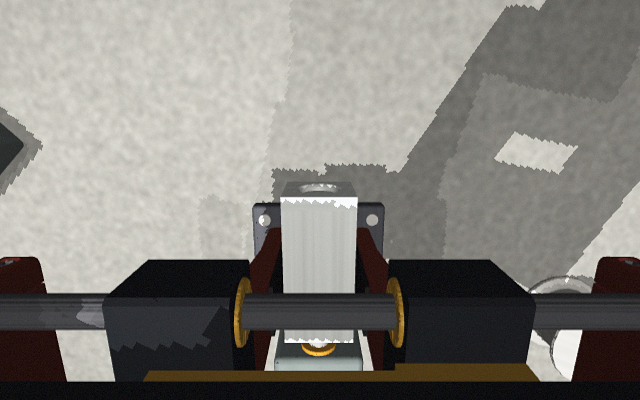

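The spacer's face is about 12 mm from the post and only the pin's yellow collar shows at (318,348): the pin bottomed in the deep hole (10 N). Withdrawing.

>>> carry_out --targets '[[[0,0,0],[-4,-2.6,0],20],[[0,0,0],[-10,-6.5,0],20],[[0,0,0],[-20,-13.1,0],20],[[0,0,0],[-32,-20.9,0],20],[[0,0,0],[-50,-32.7,0],20],[[0,0,0],[-58,-38,20],20],[[0,0,0],[-58,-38,55],20],[[0,0,0],[-58,-38,95],20],[[0,0,0],[-58,-38,135],20],[[0,0,0],[-58,-38,175],20]]'

```text
t: 18.97
ee_pos: [469.4, 195.8, 246.1]
orientation: [-0.892, 3.012, 0.0]
ft_force: [0.5, 0.6, -2.1]
width: 31.9
```

```bash
python3 w.py w12; python3 -c "
from h import *
o=monitor.get_obs();print(repr(o['qpos']),o['ee_pos'],np.hypot(*o['ee_pos'][:2]))"
```

```text
18.97 [469.4 195.8 246.1] [-0.892  3.012  0.   ] [ 0.5  0.6 -2.1] 31.9
yaw toolx -147.0 z [ 0.  0. -1.]
array([ 3.71783689e-01,  2.13884310e-01,  1.85314241e+00,  6.28932356e-05,
        1.06205940e+00, -1.77502041e+00]) [473.53813215 197.43125155 254.02941021] 513.0472314420041
```

>>> carry_out --targets '[[[0,0,0],[10,10,40],20],[[0,0,0],[20,20,75],20],[[0,0,0],[30,25,110],20],[[0,0,0],[40,30,145],20],[[0,0,0],[50,35,180],20],[[0,0,0],[60,40,200],20],[[0,0,0],[60,40,200],20],[[0,0,0],[60,40,200],20]]'

```text
t: 19.68
ee_pos: [530.0, 236.1, 443.9]
orientation: [-0.892, 3.011, 0.0]
ft_force: [0.3, 0.0, -2.5]
width: 31.8
```

```bash
python3 -c "
from h import *
o=monitor.get_obs();print(o['qpos'],o['ee_pos'],np.hypot(*o['ee_pos'][:2]))"
```

```text
[ 3.98515200e-01  1.81803079e-01  1.46198401e+00  1.86094937e-05
  1.49671787e+00 -1.74835790e+00] [530.02617032 236.08241921 443.92044647] 580.2263781385925
```

View pics/w12.png

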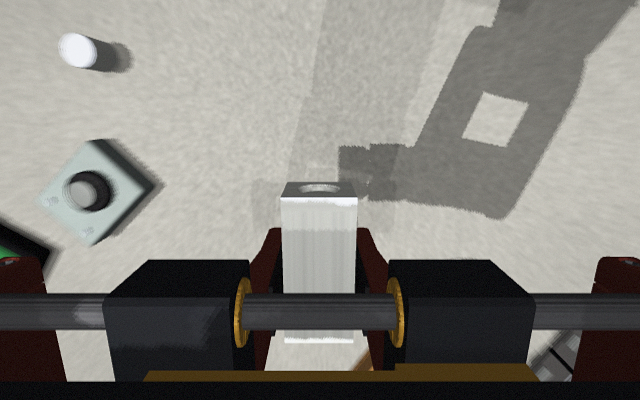

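Withdrawn; the picture shows the bar still square in the fingers (281-357, top edge at row 196) with nothing disturbed. Now tilting the hole up by turning the tool outward about the jaw axis (0.545,-0.839,0) while rising.

>>> carry_out --targets '[[[3.3,-5,0],[10,6,30],20],[[6.5,-10.1,0],[20,12,60],20],[[9.8,-15.1,0],[30,18,90],20],[[13.1,-20.1,0],[40,24,120],20],[[16.4,-25.2,0],[50,31,150],20],[[19.6,-30.2,0],[60,37,180],20],[[22.9,-35.2,0],[70,43,210],20],[[26.2,-40.3,0],[80,49,240],20],[[29.4,-45.3,0],[90,55,270],20],[[29.4,-45.3,0],[90,55,270],20]]'

```text
t: 20.52
ee_pos: [619.6, 290.6, 715.0]
orientation: [-0.627, 2.122, 0.321]
ft_force: [-0.6, -0.4, -0.7]
width: 31.7
```

```bash
cat > s.py <<'E'
from h import *
o=monitor.get_obs(); R=cv2.Rodrigues(o['orientation'])[0]
print(round(float(o['t']),2),o['qpos'].round(3),o['qvel'].round(3),o['ee_pos'].round(1),'x',R[:,0].round(3),'z',R[:,2].round(3),round(float(o['width']),1),o['ft_force'].round(1))
E
python3 s.py
```

```text
20.52 [ 0.333 -0.096  1.462  0.259  0.86  -1.885] [ 0.006  0.032  0.009 -0.07   0.168  0.045] [619.6 290.6 715. ] x [-0.49  -0.318 -0.812] z [ 0.681  0.441 -0.584] 31.7 [-0.6 -0.4 -0.7]
```

>>> carry_out --targets '[[[0,0,0],[-5,25,10],20],[[0,0,0],[-10,50,20],20],[[1.6,-2.5,0],[-15,75,35],20],[[4.9,-7.5,0],[-20,95,55],20],[[8.2,-12.6,0],[-18,97,80],20],[[11.4,-17.6,0],[-14,99,100],20],[[14.7,-22.7,0],[-10,101,120],20],[[18,-27.7,0],[-5,103,140],20],[[18,-27.7,0],[-5,103,140],20],[[18,-27.7,0],[-5,103,140],20]]'

```text
t: 21.35
ee_pos: [615.5, 394.6, 848.4]
orientation: [-0.469, 1.584, 0.441]
ft_force: [0.1, 0.5, -2.4]
width: 31.8
```

```bash
python3 s.py
```

```text
21.35 [ 0.537 -0.123  1.542  0.181  0.218 -1.75 ] [ 0.001 -0.007 -0.034 -0.011  0.018  0.01 ] [615.5 394.6 848.4] x [-0.052 -0.034 -0.998] z [ 0.837  0.544 -0.063] 31.8 [ 0.1  0.5 -2.4]
```

Tool x is 3.6° off vertical-down, so the hole points up within about 0.06 rad. Settling, then checking.

>>> carry_out --targets '[[[0,0,0],[0,0,0],20],[[0,0,0],[0,0,0],20],[[0,0,0],[0,0,0],20],[[0,0,0],[0,0,0],20],[[0,0,0],[0,0,0],20]]'

```text
t: 21.77
ee_pos: [615.0, 394.0, 854.3]
orientation: [-0.466, 1.574, 0.442]
ft_force: [-0.0, 0.6, -1.9]
width: 31.8
```

```bash
python3 s.py; python3 w.py w13
python3 - <<'E'
from h import *
im=vision.get_image('top'); save('t13',im); c=cam('top'); save('t13c',cv2.resize(im[40:320,120:480],None,fx=2.1,fy=2.1))
for q in ['round_spacer','heatsink','knob','screwdriver','spool','meter']:
    for r in place_of(q,'top')[:1]: print(q,toW(r['point'],c).round())
save('s13',vision.get_image('scene'))
E
```

```text
21.77 [ 0.537 -0.125  1.538  0.184  0.213 -1.752] [ 0.001 -0.    -0.     0.001 -0.004 -0.002] [615.  394.  854.3] x [-0.044 -0.028 -0.999] z [ 0.838  0.544 -0.052] 31.8 [-0.   0.6 -1.9]
21.77 [615.  394.  854.3] [-0.466  1.574  0.442] [-0.   0.6 -1.9] 31.8
yaw toolx -147.0 z [ 0.838  0.544 -0.052]
round_spacer [492. -66.  -2.]
heatsink [ 442. -257.    2.]
knob [ 336. -150.    4.]
screwdriver [ 655. -414.    2.]
spool [493. 429.   1.]
meter [ 776. -107.    2.]
```

View pics/t13c.png

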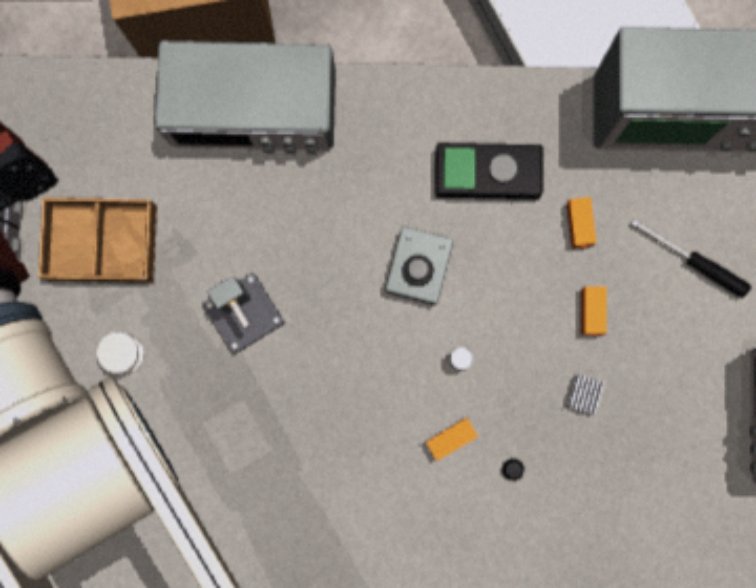

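View pics/w13.png

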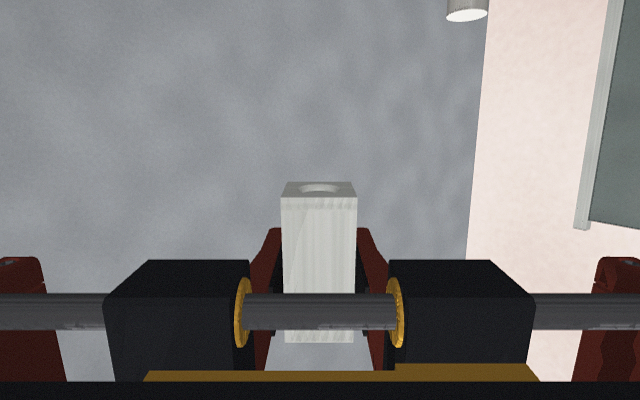

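View pics/s13.png

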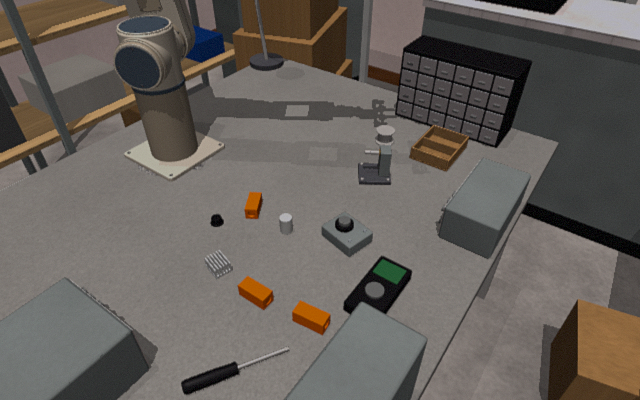

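The bar is still square in the grip (281-357, row 196), its recess end towards the camera below and so the deep hole up. The bystanders are where they were and everything is at rest. Handing in.

```bash
python3 -c "
from h import *
print(order.close_job())"
```

```text
the job is handed in; nothing more can be done
None
```

The job is done and handed in after about 22 s of robot time. It ended with the silver spacer held with its deep hole up, well clear of the bench. The hand-in gives no verdict, so success rests on the checks below.

**What I did**
- **Button:** I pressed it until it bottomed. It stopped at about 6 mm of travel with the force rising to 16 N, then I released it. The joint value itself could not be read; the release is inferred from lifting the tool well clear.
- **Finding the hole:** The first end stopped hard after about 3 mm on the pin, so it was the recess. I turned the spacer half around, and the other end slid on freely and bottomed at about 10 N. The wrist picture showed roughly 12 mm left to the post.
- **Finish:** I withdrew the spacer, lifted it and tilted it.

**Last checks**
- **Grip and tilt:** Finger opening is 31.8 mm, the spacer is still square in the fingers, and the tilt from vertical is about 3°.
- **Height and motion:** The tool tip is 854 mm up and the arm is at rest.
- **Bystanders:** All are within about 5 mm of where they were first measured, which is within the networks' error.

**Disagreements**
- **Pin position:** Before inserting, the wrist camera showed the pin 5 mm to the side of the hole, where my earlier estimate said 1.5 mm. I corrected by the camera.
- **Bottoming depth:** The deep hole bottomed about 2.5 mm earlier than the recess contact predicted. That would fit the spacer being held about 1 mm off centre.

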